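# Pry open the fuse cover of the faulty growth-light driver

## Task

The growth-light driver with the red lamp has a blown fuse. Take the orange-handled pry tool out of its blue stand, put its blade into the notch at the top of that driver's white fuse cover and lever the cover until it snaps open and drops; then put the tool back in the stand, upright and fully down, and let go. Leave the cover of the driver with the green lamp shut.

Things in the scene. Friction and masses are not known exactly. Their poses are not given: they have to be found in the camera images.
- pry_tool: Flat pry tool standing blade down in the stand, 0.09 kg. Origin: middle of the blade's bottom end; z up to the handle, x through the blade's thickness, y along its width. Steel blade 5 (x) by 16 (y) mm, z 0 to 65; black guard plate 36 (x) by 48 (y) mm, z 65 to 71; square orange handle 24 by 24 mm, z 71 to 151.
- tool_stand: Blue fixed block, 50 (x) by 64 (y) by 80 mm tall, with an open-topped pocket 18 (x) by 30 (y) mm down its middle, floor 8 mm above the bench. Origin: centre of its underside, z up. The seated tool has its guard flat on the block's top and its origin 15 mm above the stand's origin, same yaw (or half a turn off).
- fault: The driver to open, with a red dome lamp on top: dark box fixed to the bench, 90 (x) by 130 (y) by 105 mm tall, a white shell cover 110 mm wide and 19 mm deep snapped on its +x face (turned away from the robot, give or take 17 degrees). Origin: centre of the box's underside, z up.
- fault_notch (a point): Centre of that cover's notch, level with the box's top, axes as the driver's. A slot open upwards, 16 mm (x) by 40 mm (y), from the box's front face (8 mm to -x) to the inside of the cover's 3 mm front plate (8 mm to +x); free 80 mm down. A blade 45 mm down in it, handle leaned back over the box (to -x, about 20 degrees) on the box's top edge, levers the cover out.
- fault_cover (a joint): Opening angle of that cover, rad, about a level hinge along its foot, 18 mm above the bench on the box's front face: 0 shut, 1.2 fully open (top swung out to +x and down). Sprung catches: it takes about 8 N of push 45 mm below the top, lets go at about 0.06 rad, then drops open by itself and stays.
- good_cover (a joint): Opening angle, rad, of the same kind of cover on the like driver with the green lamp: 0 shut; to be left shut.
Things that resemble listed ones, but are neither listed nor needed, are in the scene too. What is meant by the pry_tool is not yellow, and is the smaller of those in its own colour. Several things look just like the tool_stand: the one meant starts farthest to the robot's left.

How it is judged (in metres and radians):
On the way, in this order (a step that is already met when the one before it is completed fails the run):
1. the tool is lifted clear of the stand while the cover is still shut (z of pry_tool in the frame of tool_stand above 0.085 m and value of joint fault_cover below 0.05 rad), for 0.1 s.
2. the faulty driver's cover is snapped open with the blade in its notch (value of joint fault_cover above 0.15 rad and distance between pry_tool and fault_notch below 0.06 m and z of pry_tool in the frame of fault_notch below -0.005 m), for 0.02 s.
At the end, for the whole second after the job is handed in: The red-lamp driver's cover is open by more than 0.8 rad and the green-lamp driver's cover is shut (under 0.05 rad); the tool stands at rest in the stand's pocket, blade tip within 15 mm of the stand's centre, within 7 mm of fully down, and within 10 degrees of upright (value of joint fault_cover above 0.8 rad and value of joint good_cover below 0.05 rad and horizontal distance between pry_tool and tool_stand below 0.015 m and z of pry_tool in the frame of tool_stand below 0.022 m and angle between pry_tool's own z axis and vertical below 0.17 rad and linear speed of pry_tool below 0.03 m/s); the robot touches nothing.
It fails at once if the green-lamp driver's cover is opened (value of joint good_cover above 0.06 rad).
It also fails if it takes over 51 s, if anything falls off the work surface, if the arm or the gripper's body presses on something with over 40 N, if the wrist force passes 120 N, or if a joint passes its speed limit or range.

## Robot

A 6-joint arm with a two-finger parallel gripper is mounted at the origin on the work surface. World frame = base frame: x ahead of the robot, y to its left, z up, the work surface at z = 0. Lengths are in m, angles in degrees, forces in N, time in s.
With the tool pointing down it reaches from about 0.3 to 0.75 m from the base axis. Payload 8.5 kg.
Tool frame: the origin (TCP) lies on the centre line of the jaws, within the pads' length; the fingertips stand 22 mm ahead of it and the grasp point (between the pads) lies 3 mm ahead of it (env.tip_reach is the distance from the TCP to the fingertips, in m); y points along the fingers, z is the direction in which the jaws open and shut, and the axes are right-handed (so a half turn about y gives the same grasp; the last joint's range is limited). The gripper opens to 85 mm and grips with 20 to 120 N. Pads are 22 mm wide; open, the fingers measure 114 mm over their backs; the gripper's body (76 mm by 85 mm) begins 54 mm behind the grasp point. The pads swing forward as they close: fully open they stand 13 mm farther back than shut.
Start: joints at [-76.679, 21.807, 74.336, -0, 83.858, -12.336], TCP at [0.238, -0.496, 0.253] pointing down, gripper open.
Joint ranges: [-178.18, 178.18], [-50.72, 133.34], [12.68, 142.11], [-81.47, 261.47], [9.98, 163.14], [-165.26, 165.26]. Speed limits (degrees/s): [136.94, 136.94, 180, 180, 180, 180].

## Interface

Orientations are given as a 3x3 rotation matrix whose columns are the frame's x, y, z axes.
In Python, from rig import env, get_image gives the robot as it stands. The module is installed in compiled form; this text tells all that it offers.
- The arm moves only by the tool carry_out, never from a script. Its argument "targets" is a list that holds one entry, the list of rows, each a list of 7 numbers: the closure, from 0 (fully open) to 1 (shut), then the shift along the world's x, y, z in mm, then the turn, a rotation vector about the world's x, y, z in degrees. In form: [[[claw, dx, dy, dz, ax, ay, az], ...]]. A call has 1 to 20 rows; each row is the pose to reach, as a shift and turn from the pose commanded when the call began; what a row does not reach only later rows make up. A row lasts 1/12 s, in which the tool goes at most 41.7 mm and 7.16 degrees, less where a joint would pass 70% of its speed; a pose out of reach is approached as far as the arm can. A call with a gripper value outside its range is refused whole. The fingers move at their own pace and stop on an object; "squeeze" is the grip in N (left out, the last holds). Time passes only in rows, so rows that repeat a pose let the fingers close. It gives the time, the measured TCP pose, the force and the opening at its end, in the units of the state.
- env.observe(): the state, without advancing time (a new reading comes with each control period).
- get_image(name): name is "side" or "top" or "wrist"; returns a dict with "img" (384x512x3 uint8, red, green, blue), "fx", "fy", "cx", "cy" (pixels), "rvec" (rotation vector, rad) and "tvec" (3), from world to camera coordinates, as OpenCV has them. Camera axes: x right, y down, z forward; pixel columns grow to the right and rows downward; lengths in m; the calibration is good to about 2 mm. A picture is of the moment at which its call begins. There is no depth.
- env.close_job(): hands the job in, once; it reports no verdict.
The state is a dict: "time_s": time; "q": joint angles; "qvel": joint speeds; "joint_efforts": joint torques, N m; "position": TCP position; "tool_rot": TCP orientation; "ft_force": force on the tool from outside, world axes, zero at the start; "wrist_torque": the same for the moment, N m; "grip_width": finger opening in m.
Only numpy, scipy, OpenCV 4.12 (cv2) and the standard library are available. Lean on these libraries where they do the work, as an engineer would, in place of code of your own. Each camera call takes 0.05 s, during which the arm holds its last target.

## Working session

There is one attempt and no reset: what is moved stays moved. The work goes in short steps, Python scripts to look and compute and a tool call to move; the robot and the scene stay as the last step left them, time stands still between calls to the robot, and variables do not carry over. Pictures are saved under pics/ and viewed, and the job is handed in when it is done.

Besides the shell and the picture viewer there is one more tool, called after "Request:" as name(argument=value, ...) on one line, values as JSON. carry_out: Moves the arm, as the interface text tells. Its arguments: {"type":"object","properties":{"targets":{"type":"array"},"squeeze":{"type":"number"}},"required":["targets"]}

```bash
mkdir -p pics; ls; python3 - <<'E'
from rig import env,get_image
import cv2,numpy as np
for n in ["side","top","wrist"]:
    d=get_image(n); cv2.imwrite(f"pics/{n}0.png",d["img"][:,:,::-1])
    R=cv2.Rodrigues(np.array(d["rvec"]))[0]; t=np.array(d["tvec"])
    print(n,d["fx"],d["cx"],d["cy"],-R.T@t.ravel(),R[2])
s=env.observe();print(s, env.tip_reach)
E
```

```text
pics
side 402.8070970310603 251.40209249662877 192.43338914857182 [0.22349902 0.82164017 0.63610616] [ 0.32816797 -0.78465645 -0.5259468 ]
top 348.3995447164206 260.5813314634809 191.63248444504097 [ 0.42668496 -0.00401824  1.00612085] [ 0.1288354   0.04304608 -0.99073128]
wrist 272.4999559199195 258.92718959368676 194.15981948573375 [ 0.30379106 -0.46235168  0.37316228] [-0.25937955 -0.12398716 -0.95778361]
{'time_s': 0.15, 'q': array([-7.66779602e+01,  2.18335555e+01,  7.43688879e+01, -1.02009143e-03,
        8.38581673e+01, -1.23350394e+01]), 'qvel': array([-0.02830689, -0.06069591, -0.06953717, -0.04618797,  0.01056861,
       -0.04021718]), 'joint_efforts': array([ 2.46244075e-03, -4.48624241e+01, -2.31344551e+01, -1.73289109e-04,
        3.83184597e-03, -9.77476191e-06]), 'position': array([ 0.23810008, -0.49559513,  0.25287485]), 'tool_rot': array([[-9.01400825e-01, -2.60981220e-04,  4.32985547e-01],
       [-4.32985575e-01,  1.02531187e-03, -9.01400266e-01],
       [-2.08696681e-04, -9.99999440e-01, -1.03721807e-03]]), 'ft_force': array([ 0.18547387, -0.41129019,  0.29920286]), 'wrist_torque': array([-0.04285448, -0.02613826, -0.00732601]), 'grip_width': 0.0858092046906753} 0.022
```

View pics/side0.png

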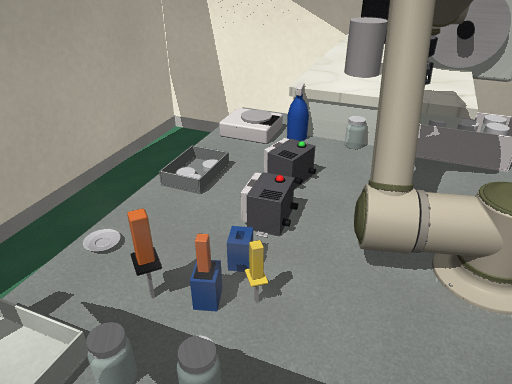

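View pics/top0.png

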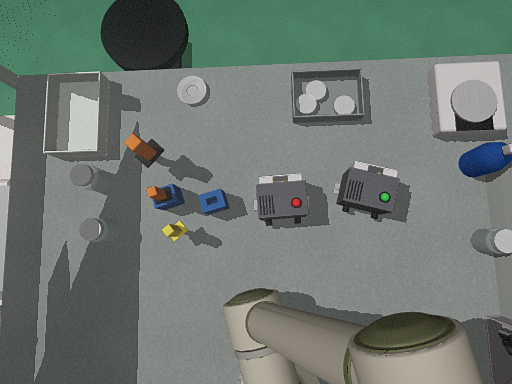

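View pics/wrist0.png

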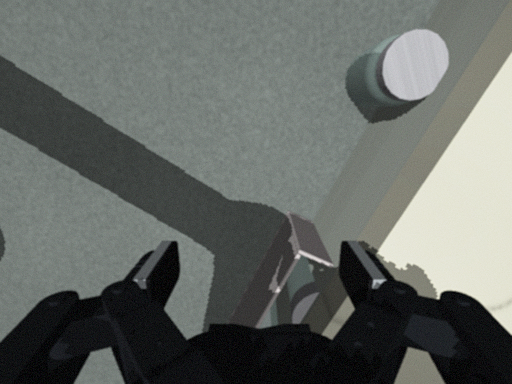

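The side view shows the orange tool seated in the left blue stand at about (205,285), with a larger orange tool at (142,240), a yellow tool and an empty stand as decoys. In the top view the stand is at (165,195), the red-lamp driver at (283,200) and the green-lamp driver at (368,190). Next I'll enlarge these.

```bash
python3 - <<'E'
import cv2
a=cv2.imread("pics/top0.png");s=cv2.imread("pics/side0.png")
cv2.imwrite("pics/t_tool.png",cv2.resize(a[165:245,130:240],None,fx=7,fy=7,interpolation=cv2.INTER_CUBIC))
cv2.imwrite("pics/t_drv.png",cv2.resize(a[160:235,240:350],None,fx=7,fy=7,interpolation=cv2.INTER_CUBIC))
cv2.imwrite("pics/s_all.png",cv2.resize(s[165:315,180:310],None,fx=4,fy=4,interpolation=cv2.INTER_CUBIC))
E
```

```text
(no output)
```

View pics/t_tool.png

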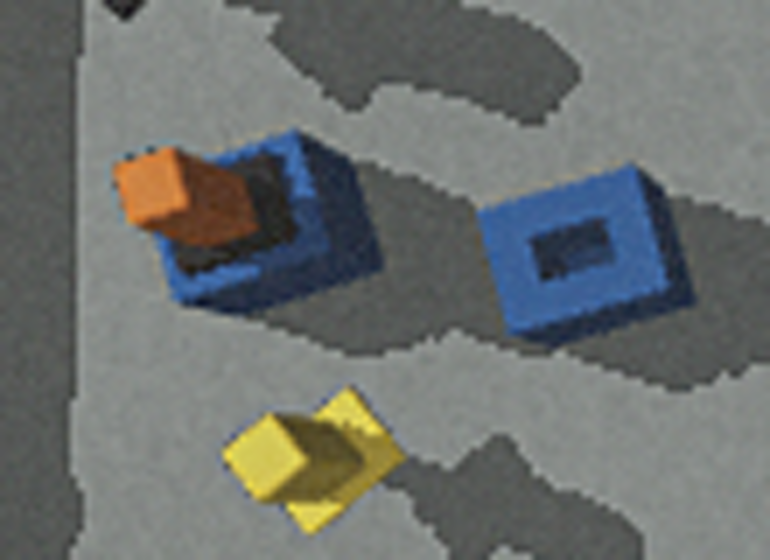

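View pics/t_drv.png

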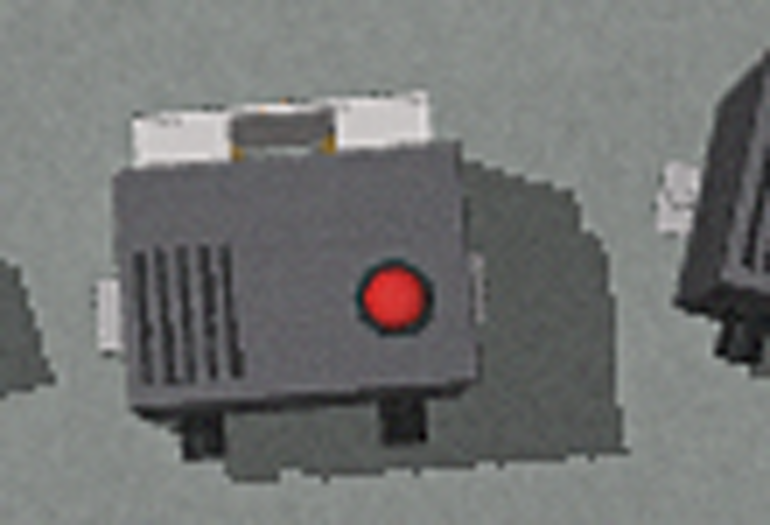

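View pics/s_all.png

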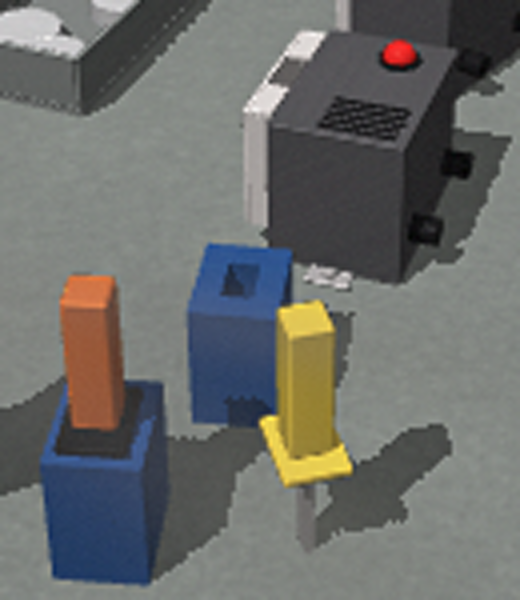

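```bash
cat > h.py <<'E'
import numpy as np,cv2
from rig import env,get_image
def ray(d,uv):
    K=np.array([[d["fx"],0,d["cx"]],[0,d["fy"],d["cy"]],[0,0,1]])
    R=cv2.Rodrigues(np.array(d["rvec"],float))[0];t=np.array(d["tvec"],float).ravel()
    return -R.T@t,(R.T@np.linalg.inv(K)@np.array([uv[0],uv[1],1.]))
def plane(d,uv,z):
    c,r=ray(d,uv);return c+r*(z-c[2])/r[2]
def proj(d,P):
    K=np.array([[d["fx"],0,d["cx"]],[0,d["fy"],d["cy"]],[0,0,1]])
    return cv2.projectPoints(np.array(P,float).reshape(-1,3),np.array(d["rvec"],float),np.array(d["tvec"],float),K,None)[0][:,0]
def tri(da,ua,db,ub):
    c1,r1=ray(da,ua);c2,r2=ray(db,ub)
    r1/=np.linalg.norm(r1);r2/=np.linalg.norm(r2)
    s=np.linalg.lstsq(np.c_[r1,-r2],c2-c1,rcond=None)[0]
    p,q=c1+s[0]*r1,c2+s[1]*r2;return (p+q)/2,np.linalg.norm(p-q)
E
python3 - <<'E'
from h import *
t=get_image("top");s=get_image("side")
np.set_printoptions(precision=4,suppress=True)
def show(d,nm,pts,f,off,z):
    P=np.array([plane(d,np.array(p)/f+off-0.5+0.5/f,z) for p in pts]);print(nm,P[:,:2].tolist().__repr__() if 0 else P[:,:2].round(4).tolist(),'mean',P.mean(0)[:2],'edges',[(round(float(np.linalg.norm(b-a)),4),round(float(np.degrees(np.arctan2(*(b-a)[:2][::-1]))),1)) for a,b in zip(P,np.roll(P,-1,0))])
T=np.array([130,165]);D=np.array([240,160]);S=np.array([180,165])
show(t,"drv top T",[(115,172),(460,145),(478,378),(132,408)],7,D,.105)
show(s,"drv top S",[(270,128),(330,35),(457,50),(402,150)],4,S,.105)
show(t,"cover outer T",[(132,115),(428,92)],7,D,.105)
show(t,"notch T",[(233,115),(330,107),(333,150),(236,158)],7,D,.105)
show(t,"stand T",[(295,130),(330,258),(178,300)],7,T,.08)
show(s,"stand S",[(42,460),(155,462),(163,383)],4,S,.08)
show(t,"handle T",[(113,165),(172,148),(190,205),(132,228)],7,T,.166)
show(s,"handle S",[(62,300),(75,275),(117,280),(112,308)],4,S,.166)
E
```

```text
drv top T [[0.564, 0.0467], [0.5702, -0.0821], [0.4833, -0.0852], [0.4757, 0.0423]] mean [ 0.5233 -0.0196] edges [(0.129, -87.2), (0.0869, -178.0), (0.1278, 93.4), (0.0884, 2.8)]
drv top S [[0.5571, 0.0514], [0.5657, -0.0726], [0.4798, -0.0855], [0.4737, 0.044]] mean [ 0.5191 -0.0156] edges [(0.1243, -86.0), (0.0869, -171.5), (0.1297, 92.7), (0.0837, 5.1)]
cover outer T [[0.5854, 0.0398], [0.5906, -0.0711]] mean [ 0.588  -0.0156] edges [(0.111, -87.3), (0.111, 92.7)]
notch T [[0.5842, 0.0019], [0.5861, -0.0344], [0.5698, -0.0349], [0.5679, 0.0013]] mean [ 0.577  -0.0165] edges [(0.0364, -87.0), (0.0163, -178.0), (0.0363, 93.0), (0.0163, 2.3)]
stand T [[0.5777, 0.2779], [0.5272, 0.2638], [0.5126, 0.3231]] mean [0.5391 0.2883] edges [(0.0524, -164.3), (0.0611, 103.8), (0.0792, -34.8)]
stand S [[0.5569, 0.335], [0.5055, 0.3153], [0.5273, 0.2624]] mean [0.5299 0.3042] edges [(0.0551, -159.0), (0.0573, -67.5), (0.0785, 67.9)]
handle T [[0.5531, 0.3168], [0.5586, 0.2957], [0.5381, 0.289], [0.5305, 0.3096]] mean [0.5451 0.3028] edges [(0.0218, -75.6), (0.0216, -161.8), (0.022, 110.1), (0.0238, 17.7)]
handle S [[0.5497, 0.3148], [0.5534, 0.2957], [0.533, 0.2916], [0.5253, 0.3112]] mean [0.5403 0.3033] edges [(0.0194, -79.1), (0.0208, -168.4), (0.0211, 111.4), (0.0246, 8.4)]
```

Request:
carry_out(targets=[[[0,150,395,40,0,0,40],[0,150,395,40,0,0,40],[0,150,395,40,0,0,40],[0,150,395,40,0,0,40],[0,150,395,40,0,0,40],[0,150,395,40,0,0,40],[0,150,395,40,0,0,40],[0,150,395,40,0,0,40],[0,150,395,40,0,0,40],[0,150,395,40,0,0,40],[0,150,395,40,0,0,40],[0,150,395,40,0,0,40],[0,150,395,40,0,0,40]]])

```text
time_s: 1.33
position: [0.3881, -0.1009, 0.2932]
tool_rot: [[-0.411, -0.0, 0.912], [-0.912, -0.0, -0.411], [0.0, -1.0, -0.0]]
ft_force: [0.4, 0.2, -0.5]
grip_width: 0.0852
```

Request:
carry_out(targets=[[[0,155,395,50,0,0,41],[0,155,395,50,0,0,41],[0,155,395,50,0,0,41],[0,155,395,50,0,0,41],[0,155,395,50,0,0,41],[0,155,395,50,0,0,41],[0,155,395,50,0,0,41],[0,155,395,50,0,0,41],[0,155,395,50,0,0,41],[0,155,395,50,0,0,41],[0,155,395,50,0,0,41],[0,155,395,50,0,0,41],[0,155,395,50,0,0,41]]])

```text
time_s: 2.42
position: [0.5441, 0.2925, 0.3423]
tool_rot: [[0.285, -0.001, 0.959], [-0.959, -0.001, 0.285], [0.001, -1.0, -0.002]]
ft_force: [0.4, 0.2, -0.5]
grip_width: 0.0852
```

```bash
python3 - <<'E'
from h import *
np.set_printoptions(precision=4,suppress=True)
t=get_image("top");w=get_image("wrist")
s=env.observe();print(s["time_s"],s["q"],s["position"],s["tool_rot"],s["ft_force"])
cv2.imwrite("pics/wrist1.png",cv2.resize(w["img"][:,:,::-1],(768,576),interpolation=cv2.INTER_CUBIC))
for p in [(148,140),(150,152)]: print("big",plane(t,p,.15))
for p in [(168,234),(180,228)]: print("yel",plane(t,p,.13))
E
```

```text
2.5167 [ 17.2816  26.7444  51.7736  -0.0193 101.521    0.7683] [0.5436 0.2921 0.3431] [[ 0.2842 -0.0006  0.9588]
 [-0.9588 -0.0005  0.2842]
 [ 0.0003 -1.     -0.0007]] [-1.0129  0.0809  0.3361]
big [0.6803 0.3193 0.15  ]
big [0.6486 0.3136 0.15  ]
yel [0.4396 0.271  0.13  ]
yel [0.4539 0.2404 0.13  ]
```

View pics/wrist1.png

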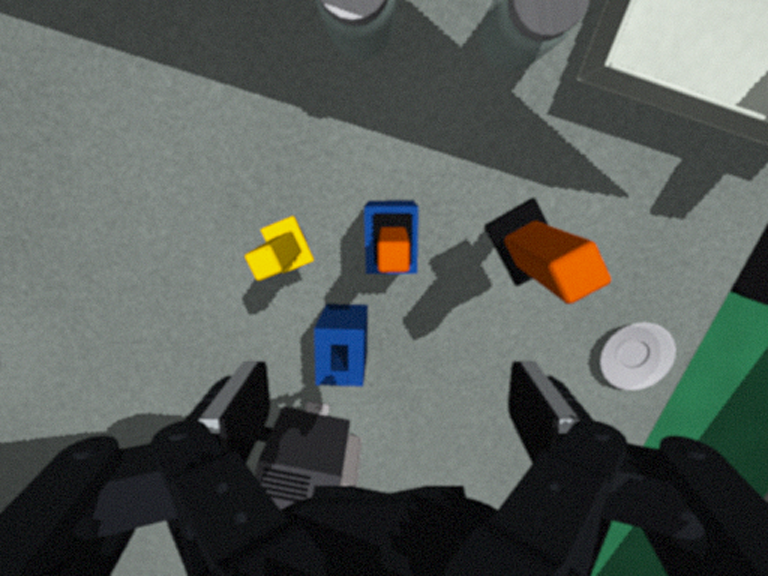

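The wrist view shows the smaller orange handle in its stand at about (393,250). The larger orange tool is at (560,260), the yellow one at (280,250) and the spare stand at (340,345). I'll zoom in to refine the position.

```bash
python3 - <<'E'
from h import *
w=get_image("wrist")
np.save("w1.npy",w,allow_pickle=True)
a=w["img"][:,:,::-1]
cv2.imwrite("pics/w1z.png",cv2.resize(a[125:195,220:300],None,fx=8,fy=8,interpolation=cv2.INTER_CUBIC))
s=get_image("side")["img"][:,:,::-1];cv2.imwrite("pics/side1.png",s)
E
```

```text
(no output)
```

View pics/w1z.png

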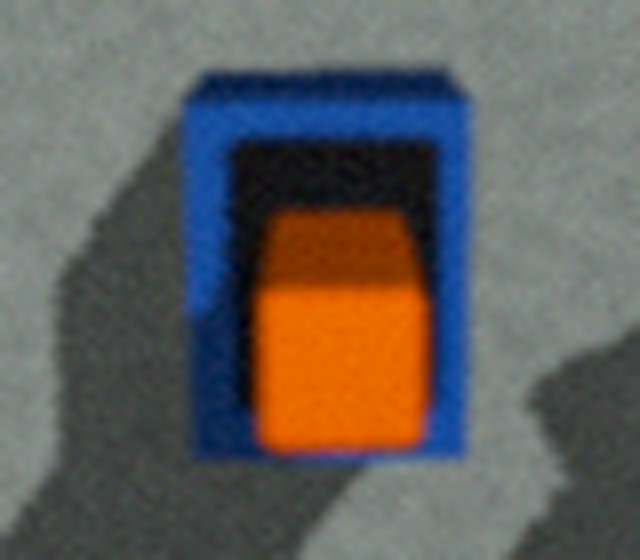

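```bash
python3 - <<'E'
from h import *
np.set_printoptions(precision=4,suppress=True)
w=np.load("w1.npy",allow_pickle=True).item()
def show(nm,pts,z):
    P=np.array([plane(w,np.array(p)/8+np.array([220,125])-0.5+0.5/8,z) for p in pts]);print(nm,P[:,:2].round(4).tolist(),'mean',P.mean(0)[:2],[(round(float(np.linalg.norm(b-a)),4),round(float(np.degrees(np.arctan2(*(b-a)[:2][::-1]))),1)) for a,b in zip(P,np.roll(P,-1,0))])
show("handle",[(258,287),(427,287),(430,450),(258,450)],.166)
show("stand",[(183,98),(470,98),(466,458),(193,458)],.08)
show("guard top rear",[(232,142),(437,142)],.086)
E
```

```text
handle [[0.5292, 0.3128], [0.5515, 0.3194], [0.5588, 0.2976], [0.5356, 0.2907]] mean [0.5438 0.3051] [(0.0232, 16.5), (0.0231, -71.6), (0.0242, -163.5), (0.023, 106.1)]
stand [[0.5096, 0.326], [0.5571, 0.3401], [0.5759, 0.2788], [0.5284, 0.2648]] mean [0.5428 0.3024] [(0.0496, 16.5), (0.0641, -73.0), (0.0495, -163.5), (0.0641, 107.1)]
guard top rear [[0.5198, 0.3218], [0.5534, 0.3318]] mean [0.5366 0.3268] [(0.0351, 16.5), (0.0351, -163.5)]
```

Request:
carry_out(targets=[[[0,0,11,-100,0,0,0],[0,0,11,-100,0,0,0],[0,0,11,-100,0,0,0],[0,0,11,-130,0,0,0],[0,0,11,-155,0,0,0],[0,0,11,-180,0,0,0],[0,0,11,-200,0,0,0],[0,0,11,-212,0,0,0],[0,0,11,-212,0,0,0],[0,0,11,-212,0,0,0]]])

```text
time_s: 3.45
position: [0.5433, 0.3045, 0.1317]
tool_rot: [[0.286, -0.0, 0.958], [-0.958, -0.0, 0.286], [0.0, -1.0, -0.0]]
ft_force: [-0.7, 0.8, 1.3]
grip_width: 0.0852
```

Request:
carry_out(targets=[[[0.6,0,0,0,0,0,0],[0.7,0,0,0,0,0,0],[0.8,0,0,0,0,0,0],[0.9,0,0,0,0,0,0],[1,0,0,0,0,0,0],[1,0,0,0,0,0,0],[1,0,0,0,0,0,0],[1,0,0,0,0,0,0]]], squeeze=90)

```text
time_s: 4.12
position: [0.5434, 0.3054, 0.1319]
tool_rot: [[0.287, 0.001, 0.958], [-0.958, 0.0, 0.287], [-0.0, -1.0, 0.001]]
ft_force: [-0.4, -0.3, 4.7]
grip_width: 0.023
```

```bash
python3 - <<'E'
from h import *
np.set_printoptions(precision=4,suppress=True)
s=env.observe();print(s["time_s"],s["q"],s["position"],s["tool_rot"],s["ft_force"],s["grip_width"])
d=get_image("side");cv2.imwrite("pics/side2.png",cv2.resize(d["img"][150:330,150:350,::-1],None,fx=3,fy=3))
E
```

```text
4.1167 [18.4674 34.9528 72.3886  0.0008 72.5872  1.8086] [0.5434 0.3054 0.1319] [[ 0.2867  0.0012  0.958 ]
 [-0.958   0.0004  0.2867]
 [-0.0001 -1.      0.0012]] [-0.4213 -0.3131  4.6795] 0.023012725257373457
```

View pics/side2.png

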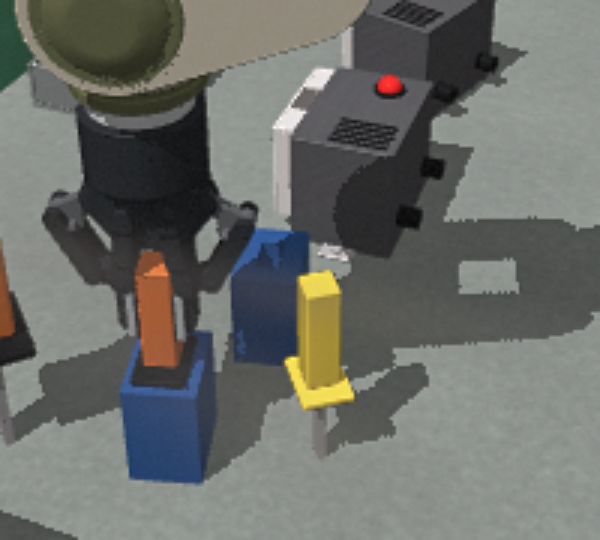

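The fingers hold the orange handle, with the width reading 23 mm against the true 24. I'll lift it and carry it to above the notch.

Request:
carry_out(targets=[[[1,0,0,20,0,0,0],[1,0,0,50,0,0,0],[1,0,0,90,0,0,0],[1,0,0,130,0,0,0],[1,0,0,165,0,0,0],[1,0,0,165,0,0,0],[1,0,0,165,0,0,0]]])

```text
time_s: 4.75
position: [0.5433, 0.3054, 0.2977]
tool_rot: [[0.287, 0.003, 0.958], [-0.958, 0.001, 0.287], [-0.0, -1.0, 0.003]]
ft_force: [-0.9, 0.1, -2.1]
grip_width: 0.0231
```

Request:
carry_out(targets=[[[1,3,-30,0,0,0,-1.5],[1,6,-65,0,0,0,-3],[1,10,-100,0,0,0,-4.5],[1,14,-135,0,0,0,-6],[1,17,-170,0,0,0,-7.5],[1,20,-205,0,0,0,-9],[1,24,-240,0,0,0,-10.5],[1,28,-275,0,0,0,-12],[1,31,-300,0,0,0,-13.7],[1,32,-320,0,0,0,-13.7],[1,32,-320,0,0,0,-13.7],[1,32,-320,0,0,0,-13.7],[1,32,-320,0,0,0,-13.7]]])

```text
time_s: 5.83
position: [0.5748, -0.0141, 0.2951]
tool_rot: [[0.052, -0.002, 0.999], [-0.999, 0.001, 0.052], [-0.001, -1.0, -0.002]]
ft_force: [-0.3, -0.5, -0.5]
grip_width: 0.0231
```

```bash
python3 - <<'E'
from h import *
np.set_printoptions(precision=4,suppress=True)
s=env.observe();print(s["time_s"],s["q"],s["position"],s["tool_rot"],s["ft_force"],s["grip_width"])
for n in ["side","wrist","top"]:
    d=get_image(n);np.save(n+"3.npy",d,allow_pickle=True);im=d["img"][:,:,::-1]
    if n=="side": im=cv2.resize(im[60:260,180:400],None,fx=3,fy=3,interpolation=cv2.INTER_CUBIC)
    else: im=cv2.resize(im,(768,576))
    cv2.imwrite(f"pics/{n}3.png",im)
E
```

```text
5.8333 [-13.2008  23.0206  65.4863   0.0192  91.6347 -16.1804] [ 0.5748 -0.0141  0.2951] [[ 0.052  -0.0023  0.9986]
 [-0.9986  0.0009  0.052 ]
 [-0.001  -1.     -0.0023]] [-0.2944 -0.5072 -0.4742] 0.02308057596567367
```

View pics/side3.png

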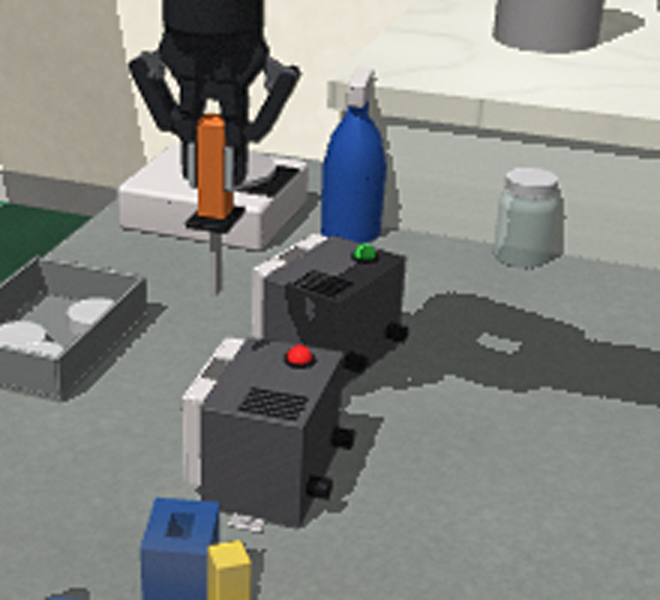

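View pics/wrist3.png

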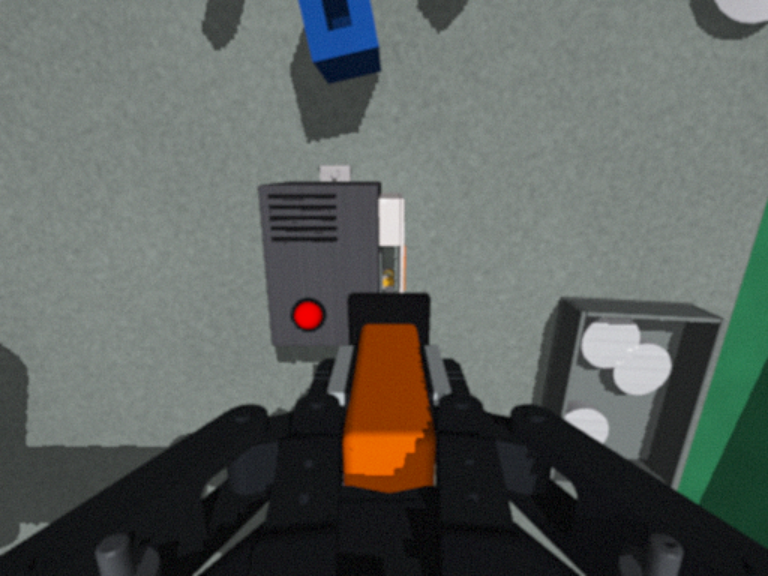

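The side view shows the blade hanging straight, above and in front of the red-lamp driver. In the wrist view the box's front edge is at column ~380, the cover's outer face at ~404 and the notch starts at row ~247. I'll zoom in for numbers.

```bash
python3 - <<'E'
from h import *
w=np.load("wrist3.npy",allow_pickle=True).item();a=w["img"][:,:,::-1]
cv2.imwrite("pics/w3z.png",cv2.resize(a[115:205,165:295],None,fx=6,fy=6,interpolation=cv2.INTER_CUBIC))
E
```

```text
(no output)
```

View pics/w3z.png

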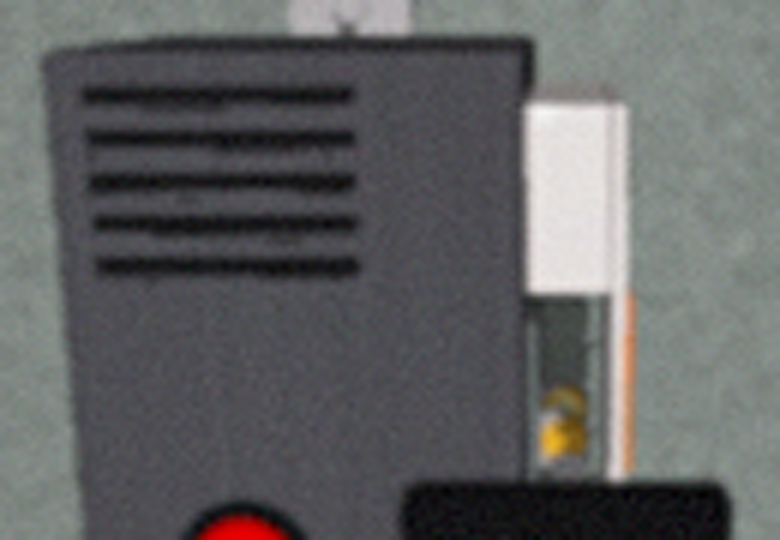

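```bash
python3 - <<'E'
from h import *
np.set_printoptions(precision=4,suppress=True)
w=np.load("wrist3.npy",allow_pickle=True).item();s=np.load("side3.npy",allow_pickle=True).item()
f=lambda p:np.array(p)/6+np.array([165,115])-0.5+0.5/6
for nm,p in dict(boxL=(531,50),backL=(48,60),edge2=(520,470),covL=(612,102),notchLback=(526,296),notchLfront=(606,296),notchfront2=(606,475)).items(): print(nm,plane(w,f(p),.105)[:2])
g=[plane(w,f(p),.295-.117+.068)[:2] for p in [(403,485),(730,485)]];print("guard",g,(g[0]+g[1])/2)
# blade in side: tip crop /3
h=lambda p:np.array(p)/3+np.array([180,60])-0.5+0.5/3
# tool tip & top visible
print("expected tip px crop", (proj(s,[[.5748,-.0141,.178]])[0]-[180,60])*3,"handle top",(proj(s,[[.5748,-.0141,.178+.151]])[0]-[180,60])*3)
E
python3 - <<'E'
import cv2
t=cv2.imread("pics/top3.png");cv2.imwrite("pics/top3z.png",t[150:450,300:700])
E
```

```text
boxL [0.5645 0.0494]
backL [0.4756 0.043 ]
edge2 [ 0.566  -0.0312]
covL [0.5799 0.0409]
notchLback [0.5657 0.0037]
notchLfront [0.581  0.0045]
notchfront2 [ 0.5831 -0.0313]
guard [array([0.5557, 0.0082]), array([0.5912, 0.01  ])] [0.5734 0.0091]
expected tip px crop [211.8842 293.2052] handle top [211.0884 117.9258]
```

View pics/top3z.png

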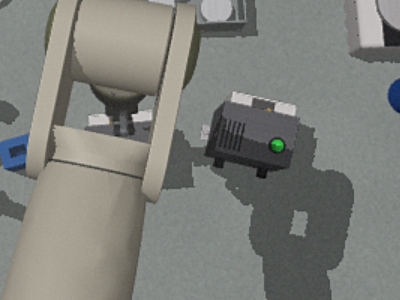

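The estimates agree: notch centre about (0.5745, -0.0165), tool about (0.5747, -0.0145), yaw within 0.3°. So I'll insert straight down.

Request:
carry_out(targets=[[[1,0,-2,-30,0,0,0],[1,0,-2,-55,0,0,0],[1,0,-2,-68,0,0,0],[1,0,-2,-78,0,0,0],[1,0,-2,-86,0,0,0],[1,0,-2,-86,0,0,0],[1,0,-2,-86,0,0,0]]])

```text
time_s: 6.57
position: [0.5754, -0.0165, 0.2108]
tool_rot: [[0.052, 0.001, 0.999], [-0.999, -0.0, 0.052], [0.0, -1.0, 0.001]]
ft_force: [-0.2, 0.3, 0.3]
grip_width: 0.023
```

```bash
python3 - <<'E'
from h import *
for n in ["side"]:
    d=get_image(n);im=d["img"][:,:,::-1]
    im=cv2.resize(im[100:240,210:340],None,fx=4,fy=4,interpolation=cv2.INTER_CUBIC)
    cv2.imwrite(f"pics/{n}4.png",im)
E
```

```text
(no output)
```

View pics/side4.png

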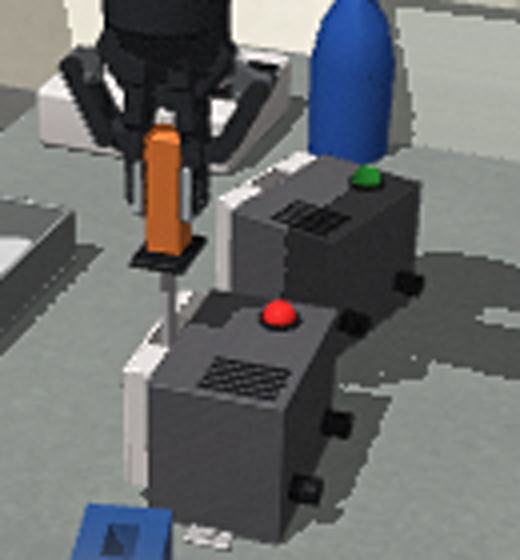

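Request:
carry_out(targets=[[[1,0,0,-10,0,0,0],[1,0,0,-22,0,0,0],[1,0,0,-34,0,0,0],[1,0,0,-34,0,0,0],[1,0,0,-34,0,0,0]]])

```text
time_s: 7.03
position: [0.5751, -0.0168, 0.1762]
tool_rot: [[0.052, -0.001, 0.999], [-0.999, 0.0, 0.052], [-0.0, -1.0, -0.001]]
ft_force: [0.3, -0.1, -1.0]
grip_width: 0.0229
```

Request:
carry_out(targets=[[[1,-3.9,-0.2,0.2,0.12,-2.5,0],[1,-7.8,-0.4,0.3,0.25,-5,0],[1,-12,-0.6,0,0.38,-7.5,0],[1,-16.1,-0.8,-0.3,0.5,-10,0],[1,-20,-1,-1,0.6,-12.5,0],[1,-23.7,-1.2,-1.7,0.75,-15,0],[1,-27,-1.4,-2.6,0.9,-17.5,0],[1,-30.3,-1.5,-3.5,1,-20,0],[1,-30.3,-1.5,-3.5,1,-20,0],[1,-30.3,-1.5,-3.5,1,-20,0]]])

```text
time_s: 7.87
position: [0.5451, -0.0185, 0.1738]
tool_rot: [[0.051, 0.342, 0.938], [-0.999, 0.017, 0.048], [0.001, -0.939, 0.343]]
ft_force: [0.5, 0.3, -0.7]
grip_width: 0.0229
```

```bash
python3 - <<'E'
from h import *
for n in ["side"]:
    d=get_image(n);im=d["img"][:,:,::-1]
    im=cv2.resize(im[100:240,210:340],None,fx=4,fy=4,interpolation=cv2.INTER_CUBIC)
    cv2.imwrite(f"pics/{n}5.png",im)
E
```

```text
(no output)
```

View pics/side5.png

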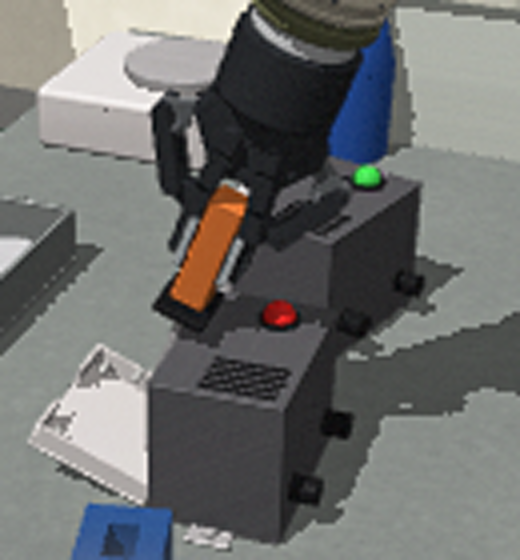

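The red-lamp cover has snapped open and hangs down at about (90,430) in the crop. The tool is still gripped. I'll reverse the lean and lift out.

Request:
carry_out(targets=[[[1,10,0.5,2,-0.3,6,0],[1,20,1,3,-0.6,13,0],[1,30,1.5,10,-1,20,0],[1,30,1.5,45,-1,20,0],[1,30,1.5,85,-1,20,0],[1,30,1.5,122,-1,20,0],[1,30,1.5,122,-1,20,0],[1,30,1.5,122,-1,20,0]]])

```text
time_s: 8.58
position: [0.5757, -0.0168, 0.297]
tool_rot: [[0.051, 0.004, 0.999], [-0.999, -0.002, 0.051], [0.002, -1.0, 0.004]]
ft_force: [0.5, 0.9, -1.8]
grip_width: 0.0227
```

Request:
carry_out(targets=[[[1,-3,30,0,0,0,1.5],[1,-6,65,0,0,0,3],[1,-10,100,0,0,0,4.5],[1,-14,135,0,0,0,6],[1,-17,170,0,0,0,7.5],[1,-20,205,0,0,0,9],[1,-24,240,0,0,0,10.5],[1,-28,275,0,0,0,12],[1,-31,300,0,0,0,13.7],[1,-32,320,0,0,0,13.7],[1,-32,320,0,0,0,13.7],[1,-32,320,0,0,0,13.7],[1,-32,320,0,0,0,13.7]]])

```text
time_s: 9.67
position: [0.5429, 0.3026, 0.2938]
tool_rot: [[0.286, -0.002, 0.958], [-0.958, -0.001, 0.286], [0.001, -1.0, -0.002]]
ft_force: [0.4, -0.4, -0.4]
grip_width: 0.0228
```

```bash
python3 - <<'E'
from h import *
np.set_printoptions(precision=4,suppress=True)
s=env.observe();print(s["time_s"],s["position"],s["tool_rot"],s["ft_force"],s["grip_width"])
for n in ["side","wrist"]:
    d=get_image(n);np.save(n+"6.npy",d,allow_pickle=True);im=d["img"][:,:,::-1]
    if n=="side":
        im=cv2.resize(im[130:330,150:350],None,fx=3,fy=3,interpolation=cv2.INTER_CUBIC)
        p=s["position"]
        for z in (-.117,-.052,.034): print(z,(proj(d,[p+[0,0,z]])[0]-[150,130])*3)
    else: im=cv2.resize(im,(768,576))
    cv2.imwrite(f"pics/{n}6.png",im)
E
```

```text
9.6667 [0.5429 0.3026 0.2938] [[ 0.2861 -0.0018  0.9582]
 [-0.9582 -0.0012  0.2861]
 [ 0.0006 -1.     -0.0021]] [ 0.3844 -0.4269 -0.3659] 0.022786439721196698
-0.117 [153.2829 306.4307]
-0.052 [145.7777 219.2351]
0.034 [134.678   90.2793]
```

View pics/side6.png

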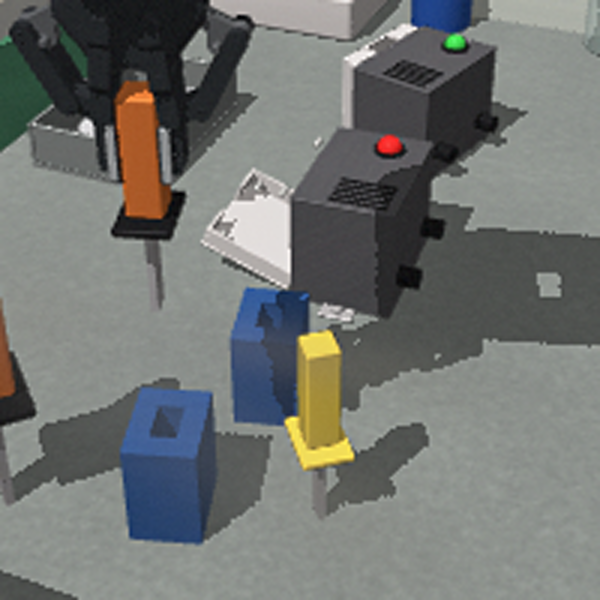

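View pics/wrist6.png

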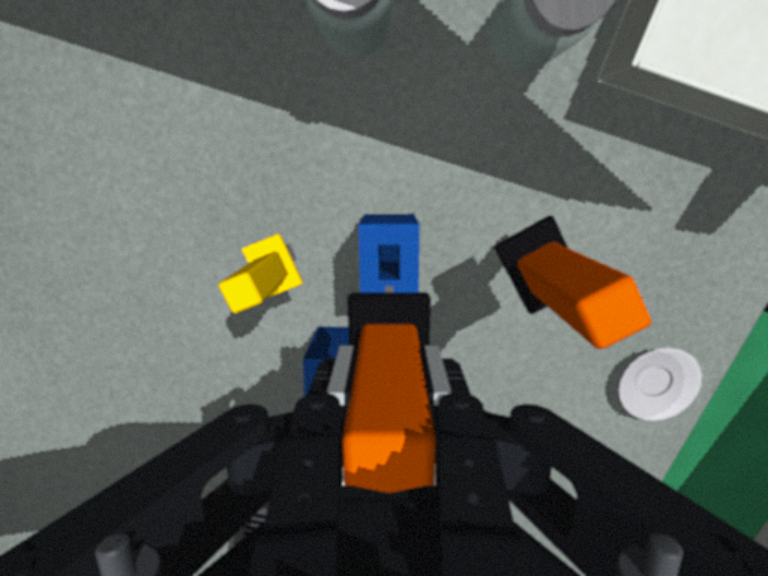

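The side view shows the tool upright above its stand, the red cover open and the green one shut. In the wrist view the guard is at the same pixels as before prying (349–430, row 294), so it hasn't slipped. The pocket is at (389,262).

```bash
python3 - <<'E'
from h import *
np.set_printoptions(precision=4,suppress=True)
w=np.load("wrist6.npy",allow_pickle=True).item()
f=lambda p:np.array(p)/1.5-.17
for p in [(378,245),(399,245),(400,278),(379,278),(359,222),(419,222)]: print(p,plane(w,f(p),.08)[:2])
a=plane(w,f((378,245)),.08);b=plane(w,f((400,278)),.08);print((a+b)/2)
c=(plane(w,f((359,222)),.08)+plane(w,f((419,222)),.08))/2; y=np.array([-np.sin(np.radians(16.5)),np.cos(np.radians(16.5)),0]);print("ctr from rear edge",c-.032*y)
g=(plane(w,f((349,294)),.2938-.049)+plane(w,f((430,294)),.2938-.049))/2;print("tool",g-.024*y)
E
```

```text
(378, 245) [0.5303 0.3133]
(399, 245) [0.5469 0.3183]
(400, 278) [0.5559 0.2916]
(379, 278) [0.5389 0.2865]
(359, 222) [0.5102 0.3271]
(419, 222) [0.557 0.341]
[0.5431 0.3025 0.08  ]
ctr from rear edge [0.5427 0.3034 0.08  ]
tool [0.5439 0.301  0.2448]
```

Request:
carry_out(targets=[[[1,0,1,-35,0,0,0],[1,0,1,-65,0,0,0],[1,0,1,-85,0,0,0],[1,0,1,-95,0,0,0],[1,0,1,-105,0,0,0],[1,0,1,-117,0,0,0],[1,0,1,-130,0,0,0],[1,0,1,-142,0,0,0],[1,0,1,-150,0,0,0],[1,0,1,-156,0,0,0],[1,0,1,-160,0,0,0],[1,0,1,-160,0,0,0],[1,0,1,-160,0,0,0]]])

```text
time_s: 10.85
position: [0.5431, 0.3043, 0.1353]
tool_rot: [[0.287, 0.001, 0.958], [-0.958, 0.0, 0.287], [-0.0, -1.0, 0.001]]
ft_force: [-0.2, 0.2, -1.2]
grip_width: 0.023
```

```bash
python3 - <<'E'
from h import *
for n in ["side"]:
    d=get_image(n);im=d["img"][:,:,::-1]
    im=cv2.resize(im[200:330,170:300],None,fx=4,fy=4,interpolation=cv2.INTER_CUBIC)
    cv2.imwrite(f"pics/{n}7.png",im)
s=env.observe();print(s["position"],s["ft_force"],s["wrist_torque"])
E
```

```text
[0.54315843 0.30433068 0.13551952] [ 0.00987004  0.13455143 -1.73984318] [-0.04437013 -0.04723084 -0.00673624]
```

View pics/side7.png

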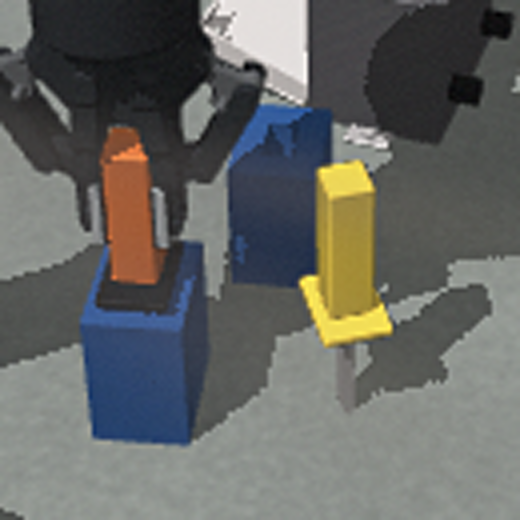

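The blade is in the pocket with the guard just above the block, about 3 mm to go. I'll lower it, then release.

Request:
carry_out(targets=[[[1,0,0,-2,0,0,0],[1,0,0,-3,0,0,0],[1,0,0,-3.5,0,0,0],[1,0,0,-3.5,0,0,0]]])

```text
time_s: 11.23
position: [0.543, 0.3043, 0.1319]
tool_rot: [[0.287, 0.001, 0.958], [-0.958, 0.0, 0.287], [0.0, -1.0, 0.001]]
ft_force: [-0.6, -1.0, 3.9]
grip_width: 0.023
```

Request:
carry_out(targets=[[[0.5,0,0,0,0,0,0],[0.3,0,0,0,0,0,0],[0,0,0,0,0,0,0],[0,0,0,0,0,0,0],[0,0,0,0,0,0,0],[0,0,0,0,0,0,0],[0,0,0,0,0,0,0],[0,0,0,0,0,0,0]]])

```text
time_s: 11.9
position: [0.5428, 0.3042, 0.1313]
tool_rot: [[0.287, -0.0, 0.958], [-0.958, 0.0, 0.287], [-0.0, -1.0, -0.0]]
ft_force: [1.0, 0.6, 0.4]
grip_width: 0.0854
```

Request:
carry_out(targets=[[[0,0,0,20,0,0,0],[0,0,0,50,0,0,0],[0,0,0,90,0,0,0],[0,0,0,130,0,0,0],[0,0,0,170,0,0,0],[0,0,0,200,0,0,0],[0,0,0,200,0,0,0],[0,0,0,200,0,0,0],[0,0,0,200,0,0,0]]])

```text
time_s: 12.65
position: [0.5426, 0.3041, 0.3301]
tool_rot: [[0.287, -0.002, 0.958], [-0.958, -0.001, 0.287], [0.0, -1.0, -0.002]]
ft_force: [-0.2, 0.1, -0.7]
grip_width: 0.0855
```

```bash
python3 - <<'E'
from h import *
for n in ["side","wrist"]:
    d=get_image(n);np.save(n+"8.npy",d,allow_pickle=True);im=d["img"][:,:,::-1]
    im=cv2.resize(im[120:320,170:370],None,fx=3,fy=3,interpolation=cv2.INTER_CUBIC) if n=="side" else cv2.resize(im[115:205,200:320],None,fx=6,fy=6,interpolation=cv2.INTER_CUBIC)
    cv2.imwrite(f"pics/{n}8.png",im)
s=env.observe();print(s["time_s"],s["position"],s["ft_force"],s["grip_width"])
E
```

```text
12.75 [0.54258085 0.3041295  0.32949059] [ 0.09175716 -0.11272545  0.04728588] 0.08551371240484122
```

View pics/side8.png

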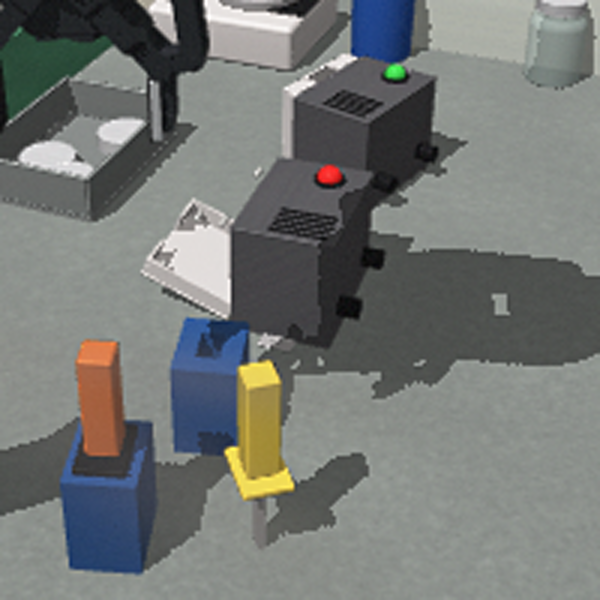

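View pics/wrist8.png

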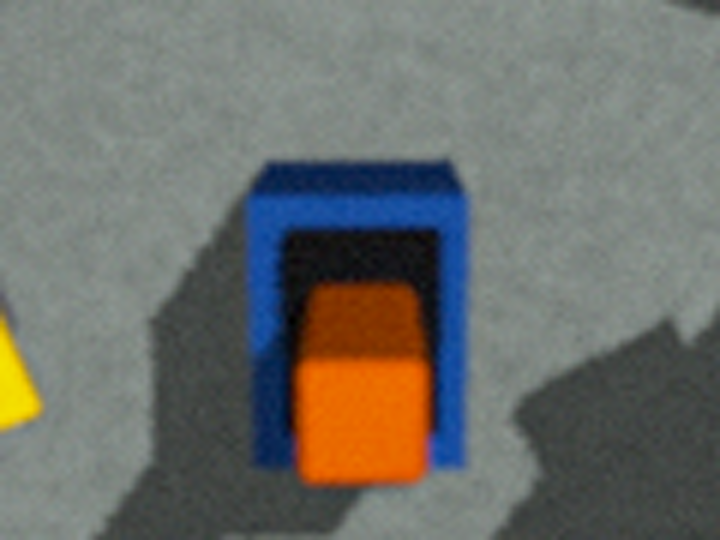

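The tool stands upright with its guard flat and centred on the block. The red cover is open, the green cover is shut and the gripper is clear.

```bash
python3 -c "
from rig import env
print(env.close_job())"
```

```text
the job is handed in; nothing more can be done
None
```

I levered the red-lamp driver's cover open with the orange pry tool, put the tool back in its stand, let go and handed the job in at about 12.8 s of the 51 s allowed.

- **Levering:** I put the blade 45 mm down the notch and leaned the handle 20° back over the box. The side picture after that showed the cover dropped open.
- **Returning the tool:** I lowered it until the wrist force read about 4 N at the same height at which I had gripped it, then opened the fingers and raised the gripper 200 mm.
- **Last checks:** The final pictures show the tool upright with its guard flat on the block, the red cover hanging open and the green cover shut. The gripper is clear, with wrist force near zero. I judged the cover angles and the seating by eye rather than measuring them.
- **Disagreement:** The side camera put points about 4 mm lower in x than the top and wrist views. I used the top and wrist values, which agreed within about 2 mm.

No check failed, and the job gave no verdict.

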